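# Put stud tins away in a ratchet carousel

### The job

Put the open stud tins away in the carousel. First take the cake of beeswax out of the lever's way and lay it in the wooden tray; then, at the open front, stand each tin on a free cork pad of its own and set a lid level on it, sweeping the ratchet lever stroke by stroke to bring the next free pad round, until every tin, lidded, has been carried under the clear canopy. Turn the carousel only by its lever and leave the other things on the table where they are.

Things in the scene. Friction and masses are not known exactly. Their poses are not given: they have to be found in the camera images.
- base: fixed base of the carousel; origin on the table on the carousel's vertical axis, x pointing away from the open front, z up. A clear flat canopy (underside 165 mm, top 170 mm above the table) spans x -40 to 200 mm and y -150 to 150 mm of this frame, on two posts at its back; the part in front of x = -40 mm is open above
- opening (a point): the loading place: the spot 40 mm above the table (height of the turntable's top) at the middle of the open front, 110 mm from the axis towards -x of base, clear of the canopy; a pad that has come to the front lies here
- carousel: round aluminium turntable of 300 mm diameter, top face 40 mm above the table, with eight ratchet teeth on its rim out to 167 mm; origin on the axis 26 mm above the table. It carries three free cork pads and, at the fourth quarter (its own -x), a closed stud tin fixed to it. A brake holds it where it is left
- pad_1 (a point): centre of the top face of a cork pad (72 mm disc, flush) on the carousel, 110 mm from its axis, 40 mm above the table; turns with it, clockwise from above. Pads 1, 2, 3 come to the open front in that order, 90 degrees apart
- pad_2 (a point): centre of the top face of a cork pad (72 mm disc, flush) on the carousel, 110 mm from its axis, 40 mm above the table; turns with it, clockwise from above. Pads 1, 2, 3 come to the open front in that order, 90 degrees apart
- pad_3 (a point): centre of the top face of a cork pad (72 mm disc, flush) on the carousel, 110 mm from its axis, 40 mm above the table; turns with it, clockwise from above. Pads 1, 2, 3 come to the open front in that order, 90 degrees apart
- lever (a joint): angle of the ratchet lever, rad: 0 at rest, 0.89 at its end stop; it grows as the handle is swept clockwise seen from above. One full stroke takes the turntable on one tooth, 45 degrees (the first one may move it less, until it is in step), so two strokes bring the next pad to the opening; when let go a spring brings the lever back to 0 within about 1.5 s while the turntable stays. Stopping short leaves the turntable short. It takes about 3 to 6 N at the handle
- lever_grip (a point): middle of the lever's handle, a vertical round post outside the turntable, 225 mm from the axis of base: black grip 25 mm across from 88 to 118 mm above the table (this point at 100 mm), 18 mm steel below that down to the flat arm, whose top is 18 mm above the table. At rest it lies 145 degrees counter-clockwise from +x of base, at the end stop 94 degrees
- tin_a: open round metal tin of brass studs, 64 mm outside diameter, 65 mm high, wall 3 mm (mouth 58 mm), the studs lie 13 mm or more below the rim; about 0.22 kg; origin at the centre of its underside, z up. Two or three of the three tins are present. Starts on the table, right of the carousel
- tin_b: open round metal tin of brass studs, 64 mm outside diameter, 65 mm high, wall 3 mm (mouth 58 mm), the studs lie 13 mm or more below the rim; about 0.22 kg; origin at the centre of its underside, z up. Two or three of the three tins are present. Starts on the table, right of the carousel
- tin_c: open round metal tin of brass studs, 64 mm outside diameter, 65 mm high, wall 3 mm (mouth 58 mm), the studs lie 13 mm or more below the rim; about 0.22 kg; origin at the centre of its underside, z up. Two or three of the three tins are present. Starts on the table, right of the carousel
- lid_a: loose lid, upright as it lies: a round metal disc 70 mm across and 4 mm thick with a plug 48 mm across and 6 mm deep beneath it, and a dark wooden knob on top, 22 mm across and 28 mm high (38 mm in all); origin at the centre of the plug's underside, z up through the knob. All lids are alike and fit every tin with 5 mm play; seated, the origin lies 59 mm above the tin's origin. Starts on the table among the tins; three are always there
- lid_b: loose lid, upright as it lies: a round metal disc 70 mm across and 4 mm thick with a plug 48 mm across and 6 mm deep beneath it, and a dark wooden knob on top, 22 mm across and 28 mm high (38 mm in all); origin at the centre of the plug's underside, z up through the knob. All lids are alike and fit every tin with 5 mm play; seated, the origin lies 59 mm above the tin's origin. Starts on the table among the tins; three are always there
- lid_c: loose lid, upright as it lies: a round metal disc 70 mm across and 4 mm thick with a plug 48 mm across and 6 mm deep beneath it, and a dark wooden knob on top, 22 mm across and 28 mm high (38 mm in all); origin at the centre of the plug's underside, z up through the knob. All lids are alike and fit every tin with 5 mm play; seated, the origin lies 59 mm above the tin's origin. Starts on the table among the tins; three are always there
- wax: cake of beeswax, a yellow block 100 mm long (x) by 46 mm wide (y) by 36 mm high, 0.25 kg; origin at the centre of its underside. At the start it lies on the table in the way of the lever's handle
- tray: open wooden tray fixed to the table, 130 mm (x) by 180 mm (y), 35 mm high, walls and floor 5 mm; origin at the centre of its underside. Empty at the start; right of the carousel
- spool_a: thread spool, 40 mm across and 50 mm high; not part of the job, leave it alone; origin under its centre, on the table
- spool_b: thread spool, 40 mm across and 50 mm high; not part of the job, leave it alone; origin under its centre, on the table
Not all that is in view belongs to the job. What is shaped like the tin_c but blue is not meant.

How it is judged:
On the way, in this order (a step that is already met when the one before it is completed fails the run):
1. the beeswax lies in the tray (x of wax in the frame of tray between -0.055 and 0.055 m and y of wax in the frame of tray between -0.08 and 0.08 m and height (world z) of wax below 0.03 m and linear speed of wax below 0.05 m/s), for 0.2 s.
2. a free pad has been brought to the opening with the lever (horizontal distance between any of pad_1, pad_2, pad_3 and opening below 0.025 m), for 0.2 s.
3. a lid sits level on a tin at the opening (((horizontal distance between lid_a and opening below 0.045 m and (z of lid_a in the frame of base between 0.094 and 0.106 m and angle between lid_a's own z axis and vertical below 0.08 rad)) or (horizontal distance between lid_b and opening below 0.045 m and (z of lid_b in the frame of base between 0.094 and 0.106 m and angle between lid_b's own z axis and vertical below 0.08 rad)) or (horizontal distance between lid_c and opening below 0.045 m and (z of lid_c in the frame of base between 0.094 and 0.106 m and angle between lid_c's own z axis and vertical below 0.08 rad)))), for 0.2 s.
4. a lidded tin has been carried under the canopy (((x of lid_a in the frame of base above -0.03 m and (z of lid_a in the frame of base between 0.094 and 0.106 m and angle between lid_a's own z axis and vertical below 0.08 rad)) or (x of lid_b in the frame of base above -0.03 m and (z of lid_b in the frame of base between 0.094 and 0.106 m and angle between lid_b's own z axis and vertical below 0.08 rad)) or (x of lid_c in the frame of base above -0.03 m and (z of lid_c in the frame of base between 0.094 and 0.106 m and angle between lid_c's own z axis and vertical below 0.08 rad)))), for 0.2 s.
At the end, for the whole second after the job is handed in: every tin that is present stands upright on a free cork pad of its own (within 18 mm of the pad's centre) with a lid seated level in its mouth, its centre under the canopy (at least 10 mm behind the canopy's front edge), at rest; the beeswax lies in the tray (all of step 1 and x of each of tin_a, tin_b, tin_c in the frame of base above -0.03 m and z of tin_a in the frame of base between 0.036 and 0.046 m and (horizontal distance between tin_a and pad_1 below 0.018 m or horizontal distance between tin_a and pad_2 below 0.018 m or horizontal distance between tin_a and pad_3 below 0.018 m) and angle between each of tin_a, tin_b, tin_c's own z axis and vertical below 0.08 rad and ((horizontal distance between lid_a and tin_a below 0.009 m and z of lid_a in the frame of tin_a between 0.055 and 0.063 m and angle between lid_a's own z axis and vertical below 0.08 rad) or (horizontal distance between lid_b and tin_a below 0.009 m and z of lid_b in the frame of tin_a between 0.055 and 0.063 m and angle between lid_b's own z axis and vertical below 0.08 rad) or (horizontal distance between lid_c and tin_a below 0.009 m and z of lid_c in the frame of tin_a between 0.055 and 0.063 m and angle between lid_c's own z axis and vertical below 0.08 rad)) and linear speed of each of tin_a, tin_b, tin_c below 0.02 m/s and z of tin_b in the frame of base between 0.036 and 0.046 m and (horizontal distance between tin_b and pad_1 below 0.018 m or horizontal distance between tin_b and pad_2 below 0.018 m or horizontal distance between tin_b and pad_3 below 0.018 m) and ((horizontal distance between lid_a and tin_b below 0.009 m and z of lid_a in the frame of tin_b between 0.055 and 0.063 m and angle between lid_a's own z axis and vertical below 0.08 rad) or (horizontal distance between lid_b and tin_b below 0.009 m and z of lid_b in the frame of tin_b between 0.055 and 0.063 m and angle between lid_b's own z axis and vertical below 0.08 rad) or (horizontal distance between lid_c and tin_b below 0.009 m and z of lid_c in the frame of tin_b between 0.055 and 0.063 m and angle between lid_c's own z axis and vertical below 0.08 rad)) and z of tin_c in the frame of base between 0.036 and 0.046 m and (horizontal distance between tin_c and pad_1 below 0.018 m or horizontal distance between tin_c and pad_2 below 0.018 m or horizontal distance between tin_c and pad_3 below 0.018 m) and ((horizontal distance between lid_a and tin_c below 0.009 m and z of lid_a in the frame of tin_c between 0.055 and 0.063 m and angle between lid_a's own z axis and vertical below 0.08 rad) or (horizontal distance between lid_b and tin_c below 0.009 m and z of lid_b in the frame of tin_c between 0.055 and 0.063 m and angle between lid_b's own z axis and vertical below 0.08 rad) or (horizontal distance between lid_c and tin_c below 0.009 m and z of lid_c in the frame of tin_c between 0.055 and 0.063 m and angle between lid_c's own z axis and vertical below 0.08 rad))); the robot touches nothing.
It fails at once if the robot pushes the turntable itself instead of the lever (over 6 N) (contact force between any of the fingers, the arm and carousel above 6 N).
It fails at once if another thing on the table is moved by more than 40 mm (distance of any of spool_a, spool_b from where it was at the start of the episode above 0.04 m).
Of tin_a, tin_b, tin_c only 2 to 3 are there at a start; the rules pass over those that are not, and their reading is None.
At some moment in a run one of wax may be knocked a few centimetres aside while the robot is not near it.
Once in a run the grip may slacken for a moment while it holds something.
It also fails if it takes over 210 s, if anything falls off the work surface, if the arm or the gripper's body presses on something with over 40 N, if the wrist force passes 120 N, or if a joint passes its speed limit or range.

### The arm

A 6-joint arm with a two-finger parallel gripper is mounted at the origin on the work surface. World frame = base frame: x ahead of the robot, y to its left, z up, the work surface at z = 0. Lengths are in m, angles in rad, forces in N, time in s.
With the tool pointing down it reaches from about 0.2 to 0.875 m from the base axis. Payload 3.4 kg.
Tool frame: the origin (TCP) lies between the finger pads; the fingertips stand 25 mm ahead of it and the grasp point (between the pads) lies 6 mm ahead of it (r.nose_length is the z of the fingertips in the tool frame, in m); z points along the fingers, y is the line along which they close (so a half turn about z gives the same grasp; the last joint's range is limited). The gripper opens to 94 mm and grips with 3 to 60 N. Pads are 16 mm wide; open, the fingers measure 119 mm over their backs; the gripper's body (75 mm by 177 mm) begins 78 mm behind the grasp point.
Start: joints at [0.988, 0.276, 1.505, -0, 1.361, -0.121], TCP at [0.256, 0.515, 0.23] pointing down, gripper open.
Joint ranges: [-2.89, 2.89], [-0.75, 2.08], [0.22, 2.7], [-1.18, 4.32], [0.11, 2.71], [-2.7, 2.7]. Speed limits (rad/s): [2.57, 2.57, 3.14, 3.14, 3.14, 3.14].

### API

Orientations are given as a unit quaternion [w, x, y, z].
In Python, from plant import r, gripper_to, inverse_kinematics, vision, models, telemetry gives the robot as it stands. Calls block until the motion is done:
- r.move_to(position, orientation): joint-space move of the TCP to a pose.
- r.move_l(position, rot=None, vel=0.15, guard=None): straight line of the TCP; rot=None keeps the orientation; vel is the mean speed in m/s. With guard (N) it stops when the force on the tool has changed by that much, and returns True; else False.
- r.movej(angles): joint-space move.
- gripper_to(opening, f_grip=None): finger opening in m; f_grip is the grip in N (None keeps the last); returns when the fingers have stopped.
- r.hold(seconds).
- inverse_kinematics(position, orientation): joint angles nearest the present ones, or None.
- vision.snapshot(name): name is "scene" or "top"; returns the picture (420x560x3 uint8, red, green, blue); there is no depth.
- vision.get_calibration(name): a dict with "fx", "fy", "cx", "cy" (pixels), "position" and "orientation" of the camera in the world. Camera axes: x right, y down, z forward; pixel columns grow to the right and rows downward; lengths in m; the calibration is good to about 2 mm. A picture is of the moment at which its call begins. get_calibration takes no time and is no camera call.
A pose or a line that the arm cannot do raises r.PlanningError and nothing moves.
- r.sign_off(): hands the job in; it is judged then, once.
Trained networks look in the newest picture that a camera, given by its name, has taken for a name from the list of things; names that differ only in an ending like _2 or _b are one class to them, and where a whole thing is asked for, a point or a joint stands for the part that bears it (a point fixed in the world has none). Each returns a list of dicts, best first, with "score" (0 to 1); they miss things now and then, are a little off and sometimes report something else, mostly with a low value. They report only what shows in the picture. A call takes as long as a camera call. They do not tell look-alikes from the thing itself.
- models.boxes_of(thing, camera): "at" ([x, y, z] in m, in world coordinates, good to about 4 mm: the middle of the surface that is visible of it).
- models.regions_of(thing, camera): "pixels" (420x560 bool, what is visible of it).
- models.mark_of(thing, camera): "at" ([x, y, z] in m, in world coordinates, good to about 4 mm: a listed point, or the origin of a listed thing).
Readings, each from a call of its own:
- telemetry.current_t(): time.
- telemetry.current_joints(): joint angles.
- telemetry.current_dq(): joint speeds.
- telemetry.current_joint_efforts(): joint torques, N m.
- telemetry.current_ee_pos(): TCP position.
- telemetry.current_tool_rot(): TCP orientation.
- telemetry.current_wrist_force(): force on the tool from outside, world axes, zero at the start.
- telemetry.current_torque(): the same for the moment, N m.
- telemetry.current_opening(): finger opening in m.
- telemetry.current_finger_force(): force on a finger pad.
Only numpy, scipy, OpenCV 4.12 (cv2) and the standard library are available. Lean on these libraries where they do the work, as an engineer would, in place of code of your own. Each camera call takes 0.05 s, during which the arm holds its last target. There are 200 camera calls.

## Working session

There is one attempt and no reset: what is moved stays moved. The work goes in short steps, each a Python script; the robot and the scene stay as the last script left them, time stands still between calls to the robot, and variables do not carry over. Pictures are saved under pics/ and viewed, at most 14 in all, crops included, and the job is handed in when it is done.

```bash
ls; mkdir -p pics
cat > h.py <<'E'
import numpy as np, cv2
from plant import r, gripper_to, inverse_kinematics, vision, models, telemetry
def snap(cam,name=None):
    im=vision.snapshot(cam)
    if name: cv2.imwrite(f'pics/{name}.png',im[:,:,::-1])
    return im
E
python3 - <<'E'
from h import *
for c in ('top','scene'):
    snap(c,c+'0'); k=vision.get_calibration(c); print(c,k)
    for t in ('base','carousel','tin_a','lid_a','wax','tray','spool_a','lever_grip','pad_1','opening','lever'):
        for f in (models.mark_of,):
            try: print(t,[(np.round(d['at'],3).tolist(),round(d['score'],2)) for d in f(t,c)])
            except Exception as e: print(t,'ERR',e)
print(telemetry.current_t(), telemetry.current_tool_rot())
E
```

```text
pics
top {'fx': 406.3427915711915, 'fy': 406.3427915711915, 'cx': 272.134489609862, 'cy': 206.40218192734326, 'position': array([ 0.36617143, -0.08996422,  1.29589226]), 'orientation': array([ 0.06137786, -0.69852977,  0.71180657, -0.04025329])}
base [([0.564, 0.141, 0.002], 0.88), ([0.452, 0.126, 0.038], 0.54), ([0.567, 0.133, 0.026], 0.52)]
carousel [([0.567, 0.132, 0.026], 0.68), ([0.526, -0.127, 0.003], 0.37)]
tin_a [([0.422, -0.384, 0.004], 0.83), ([0.521, -0.127, 0.004], 0.79), ([0.561, -0.508, 0.005], 0.73), ([0.522, -0.253, -0.002], 0.71)]
lid_a [([0.423, -0.132, 0.001], 0.84), ([0.43, -0.256, 0.002], 0.79), ([0.536, -0.386, 0.003], 0.71)]
wax [([0.463, 0.347, -0.003], 0.7), ([0.431, -0.257, 0.003], 0.21)]
tray [([0.666, -0.215, -0.002], 0.59)]
spool_a [([0.469, -0.458, 0.004], 0.73), ([0.425, -0.031, 0.001], 0.47)]
lever_grip [([0.421, -0.386, 0.0], 0.45)]
pad_1 [([0.571, 0.029, 0.04], 0.79), ([0.558, 0.249, 0.037], 0.72)]
opening [([0.453, 0.124, 0.039], 0.6)]
lever ERR it knows: base, carousel, lever_grip, lid, opening, pad, spool, tin, tray, wax
scene {'fx': 523.601813375
[... 373 characters left out ...]
 -0.513, -0.001], 0.56), ([0.559, 0.248, 0.037], 0.46)]
lid_a [([0.526, -0.386, 0.001], 0.98), ([0.432, -0.258, -0.001], 0.7), ([0.425, -0.131, -0.0], 0.59), ([0.53, -0.129, -0.001], 0.31)]
wax [([0.466, 0.35, 0.002], 0.77)]
tray [([0.666, -0.215, 0.0], 0.78)]
spool_a [([0.421, -0.033, 0.001], 0.7), ([0.463, -0.453, 0.001], 0.7)]
lever_grip [([0.361, 0.242, 0.099], 0.83), ([0.427, -0.384, 0.003], 0.53)]
pad_1 [([0.571, 0.031, 0.044], 0.74), ([0.558, 0.25, 0.039], 0.67)]
opening [([0.563, 0.144, 0.025], 0.73), ([0.455, 0.125, 0.041], 0.65)]
lever ERR it knows: base, carousel, lever_grip, lid, opening, pad, spool, tin, tray, wax
1.1 [2.08886723e-05 2.28859259e-01 9.73459520e-01 4.16567170e-05]
```

View pics/top0.png

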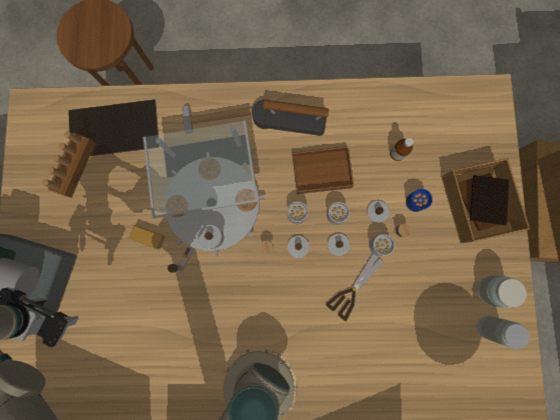

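View pics/scene0.png

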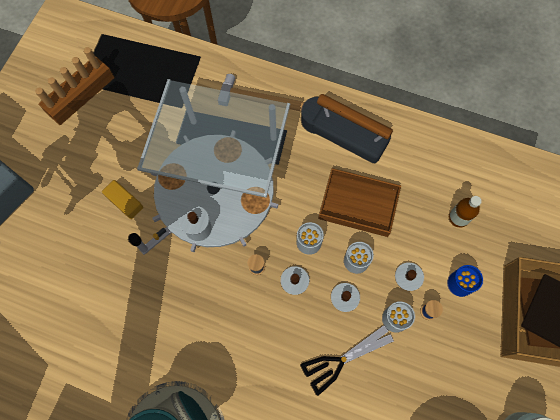

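Top view: open silver tins at px (297,212), (338,212) and (382,244), and a blue look-alike at (419,200). Lids are at (298,246), (339,243) and (378,211), spools at (266,246) and (403,230), the wax at (147,236), the tray at (322,168), and the lever handle at about (172,268). The fixed closed tin is at the front of the carousel (209,237). The three silver tins fit the description; the blue one is excluded. I'll confirm that in an enlarged crop and measure the wax orientation.

```bash
cat >> h.py <<'E'
from scipy.spatial.transform import Rotation as R
def down(psi, p=None):
    """tool down, closing line at world angle psi; half turn chosen so the last joint stays near 0"""
    if p is not None:
        q1=np.arctan2(p[1],p[0]); psi=q1+(psi-q1+np.pi/2)%np.pi-np.pi/2
    t=(np.pi/2-psi)/2
    return np.array([0,np.sin(t),np.cos(t),0])
def ray(cam,uv,z):
    k=vision.get_calibration(cam); uv=np.atleast_2d(uv).astype(float)
    d=np.c_[(uv[:,0]-k['cx'])/k['fx'],(uv[:,1]-k['cy'])/k['fy'],np.ones(len(uv))]
    w,x,y,zz=k['orientation']; d=R.from_quat([x,y,zz,w]).apply(d); c=np.array(k['position'])
    return c+d*((z-c[2])/d[:,2])[:,None]
def marks(thing,cams=('top','scene'),new=True):
    out={}
    for c in cams:
        if new: vision.snapshot(c)
        out[c]=[(np.round(d['at'],4),round(d['score'],2)) for d in models.mark_of(thing,c)]
    return out
def rect(thing,cam,z):
    m=models.regions_of(thing,cam)[0]['pixels']; v,u=np.nonzero(m)
    p=ray(cam,np.c_[u,v],z)[:,:2]
    (c,s,a)=cv2.minAreaRect((p*1000).astype(np.float32))
    a=np.radians(a if s[0]>s[1] else a+90)   # long axis
    return np.array(c)/1000,np.array(s),a
E
python3 - <<'E'
from h import *
im=snap('scene'); snap('top')
c=cv2.resize(im[195:345,270:500],None,fx=3,fy=3,interpolation=cv2.INTER_CUBIC); cv2.imwrite('pics/crop.png',c[:,:,::-1])
for cam in('top','scene'):
    print(cam,rect('wax',cam,.036),rect('tray',cam,.035),models.mark_of('wax',cam)[0]['at'])
E
```

```text
top (array([0.46090631, 0.34064133]), array([105.66629028,  46.98106766]), np.float64(1.2366444448165834)) (array([ 0.662401  , -0.21521558]), array([135.14334106, 183.34587097]), np.float64(1.6429399542431924)) [0.4655, 0.3479, -0.0043]
scene (array([0.45620779, 0.34120041]), array([110.99172974,  47.07471466]), np.float64(1.219926983705829)) (array([ 0.6579613 , -0.21410037]), array([140.88694763, 179.5486145 ]), np.float64(1.670363705765472)) [0.4672, 0.3481, 0.0019]
```

View pics/crop.png

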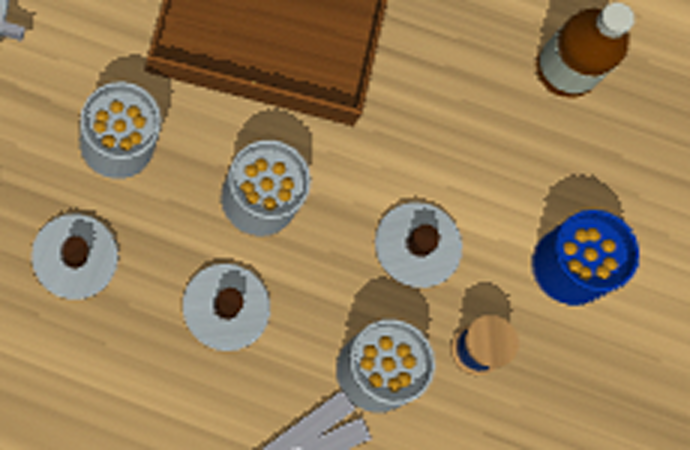

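The crop confirms it: three silver tins at crop px (119,128), (267,186) and (388,362), with the blue one at (590,255) not meant. Now the wax goes to the tray.

Run:
```python
from h import *
a=1.23; c=np.array([.4635,.346]); off=.018
g=c+off*np.array([np.cos(a),np.sin(a)])
q=down(a-np.pi/2)
t0=telemetry.current_t()
gripper_to(.072)
r.move_to([*g,.23],q); print(telemetry.current_t()-t0)
r.move_l([*g,.033],vel=.2,guard=12); print(telemetry.current_ee_pos())
gripper_to(0.02,30); print('open',telemetry.current_opening(),telemetry.current_finger_force())
r.move_l([*g,.30],vel=.25); print('open',telemetry.current_opening())
b=1.65; t=np.array([.664,-.215])+off*np.array([np.cos(b),np.sin(b)]); q2=down(b-np.pi/2)
r.move_to([*t,.30],q2); print('open',telemetry.current_opening(),telemetry.current_t())
r.move_l([*t,.08],vel=.25)
print(r.move_l([*t,.037],vel=.06,guard=8), telemetry.current_ee_pos())
gripper_to(.06)
r.move_l([*t,.25],vel=.25)
r.move_to([.36,-.05,.35],down(0,[.36,-.05]))
snap('top','top1'); print(models.mark_of('wax','top'),telemetry.current_t())
```

```text
1.5750000000000002
[0.47009845 0.36374257 0.03401868]
open 0.045199545053875204 29.90341454744339
open 0.04579572033449728
open 0.04578329928420953 8.075
True [ 0.66332665 -0.19672967  0.07817705]
[{'at': [0.6661, -0.1866, 0.0006], 'score': 0.77}] 12.0833
```

View pics/top1.png

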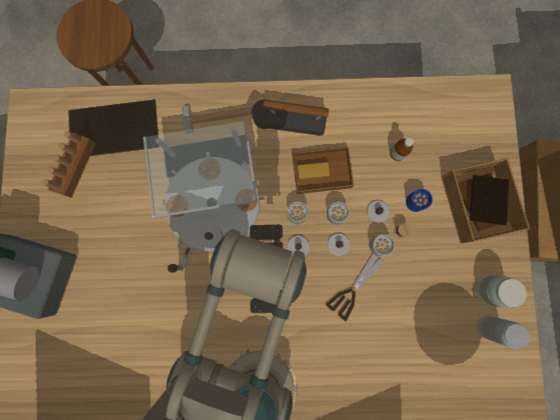

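The wax lies flat in the tray (top px (313,171)). Now the lever strokes.

```bash
cat >> h.py <<'E'
AX=np.array([.5645,.1425]); YAW=np.radians(8.9)
OPEN=AX-.110*np.array([np.cos(YAW),np.sin(YAW)])
RL=.225; ZL=.114
def lev(th):  # handle xy and tool quat at lever angle th
    w=np.radians(145)+YAW-th
    return AX+RL*np.array([np.cos(w),np.sin(w)]), down(w-np.pi/2)
def arc(a,b,n=5,vel=.16):
    for th in np.linspace(a,b,n+1)[1:]:
        p,q=lev(th); r.move_l([*p,ZL],q,vel=vel)
def strokes(n=2,end=.90):
    p,q=lev(0)
    gripper_to(.07); r.move_to([*p,.25],q); r.move_l([*p,ZL],vel=.25)
    gripper_to(.031,20)
    for i in range(n):
        arc(0,.80); p,q=lev(end); 
        g=r.move_l([*p,ZL],q,vel=.06,guard=25); r.hold(.1)
        e=telemetry.current_ee_pos(); v=e[:2]-AX; f=telemetry.current_wrist_force()
        print('stroke end',g,np.round(145-np.degrees(np.arctan2(v[1],v[0])-YAW),1),'deg of 51; F',np.round(f,1),telemetry.current_opening())
        if i<n-1: arc(.8,0,4); r.hold(.2)
    arc(end,.5,2)   # ease back, then let go
    p=telemetry.current_ee_pos(); gripper_to(.06); r.move_l([p[0],p[1],.25],vel=.3)
E
python3 - <<'E'
from h import *
print(OPEN,lev(0)[0],lev(.89)[0])
strokes(2)
r.move_to([.30,.35,.35],down(0.9))
snap('top','top2')
for t in('pad_1','opening','base','tin_a','lid_a','wax'): print(t,marks(t,new=(t=='pad_1')))
print(telemetry.current_t())
E
```

```text
[0.45582441 0.12548186] [0.3624438  0.24148631] [0.51424286 0.36181534]
stroke end False 51.4 deg of 51; F [-1.4 -1.9  0.4] 0.030935221657608036
stroke end False 51.3 deg of 51; F [-1.8 -2.  -0. ] 0.03158743433018111
pad_1 {'top': [(array([0.4966, 0.0492, 0.0423]), 0.95)], 'scene': [(array([0.4986, 0.0571, 0.0431]), 0.81)]}
opening {'top': [(array([0.4533, 0.123 , 0.0396]), 0.89), (array([ 5.200e-01, -2.513e-01, -3.000e-04]), 0.28)], 'scene': [(array([0.4548, 0.1254, 0.0399]), 0.65), (array([ 0.4222, -0.0368, -0.0038]), 0.54)]}
base {'top': [(array([0.5601, 0.1362, 0.002 ]), 0.61)], 'scene': [(array([5.674e-01, 1.422e-01, 4.000e-04]), 0.94)]}
tin_a {'top': [(array([ 0.5582, -0.51  ,  0.0053]), 0.9), (array([ 0.5225, -0.127 ,  0.0035]), 0.88), (array([ 0.5243, -0.2544,  0.0018]), 0.61), (array([ 0.4199, -0.3856,  0.0053]), 0.56)], 'scene': [(array([ 0.4215, -0.3834,  0.0029]), 0.89), (array([ 0.5608, -0.5117, -0.0019]), 0.68), (array([ 5.294e-01, -1.273e-01, -4.000e-04]), 0.61), (array([ 5.264e-01, -2.569e-01,  4.000e-04]), 0.58)]}
lid_a {'top': [(array([ 0.5327, -0.3902, -0.0016]), 0.89), (array([ 0.4301, -0.2573,  0.0014]), 0.72), (array([ 0.4224, -0.1282,  0.0005]), 0.55)], 'scene': [(array([ 0.4284, -0.2542,  0.0025]), 0.69), (array([ 0.5268, -0.3842,  0.0024]), 0.63), (array([ 0.4277, -0.1286, -0.0021]), 0.55)]}
wax {'top': [(array([ 0.6625, -0.1828,  0.0039]), 0.88), (array([ 0.5337, -0.3837,  0.0022]), 0.48)], 'scene': [(array([ 0.665 , -0.1848,  0.0046]), 0.8), (array([ 0.4297, -0.13  , -0.0022]), 0.67)]}
25.7583
```

View pics/top2.png

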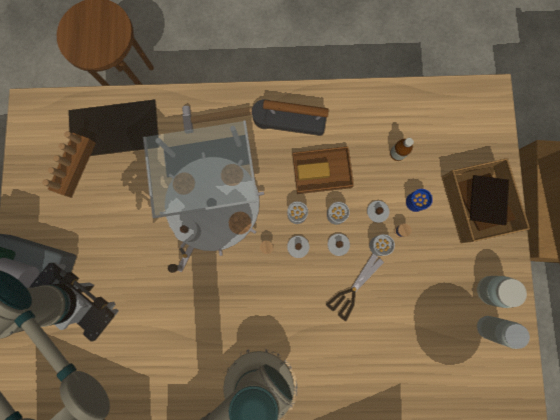

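Top view: the front-right pad is at px (240,222), still about 45° short of the opening, so only one of the two strokes took effect. The caged return probably kept the lever slightly off 0. One more stroke with firmer ends.

```bash
sed -i 's/def strokes(n=2,end=.90)/def strokes(n=2,end=.93)/; s/if i<n-1: arc(.8,0,4); r.hold(.2)/if i<n-1: arc(.8,-.03,4); r.hold(.3)/; s/guard=25); r.hold/guard=18); r.hold/' h.py
cat >> h.py <<'E'
def padpos():
    """pad near the opening, base-frame angle (180 = at the opening)"""
    m=marks('pad_1'); res=[]
    for c in m:
        for p,s in m[c]:
            v=p[:2]-AX; a=(np.degrees(np.arctan2(v[1],v[0])-YAW))%360
            res.append((c,p.tolist(),s,round(a,1),round(np.hypot(*v),3)))
    return res
E
python3 - <<'E'
from h import *
strokes(1)
r.move_to([.30,.35,.35],down(0.9))
for x in padpos(): print(x)
print(telemetry.current_t(),marks('lever_grip',new=False))
E
```

```text
stroke end False 52.7 deg of 51; F [-5.6 -2.2  2.5] 0.030813037119448706
('top', [0.4971, 0.0513, 0.0408], 0.92, np.float64(224.6), np.float64(0.113))
('scene', [0.4952, 0.0546, 0.041], 0.78, np.float64(222.8), np.float64(0.112))
33.9667 {'top': [(array([0.3612, 0.2401, 0.1011]), 0.55), (array([ 0.5216, -0.2526, -0.003 ]), 0.19)], 'scene': []}
```

Run:
```python
from h import *
p,q=lev(0)
gripper_to(.07); r.move_to([*p,.25],q); r.move_l([*p,ZL],vel=.25)
gripper_to(.01,10); print('grip',telemetry.current_opening(),telemetry.current_ee_pos(),telemetry.current_wrist_force())
gripper_to(.031,20)
for a,b in((0,.2),(.2,.4),(.4,.6)):
    arc(a,b,2); print(b,np.round(telemetry.current_wrist_force(),1))
for x in padpos(): print(x)
im=snap('top','t3'); a=cv2.resize(im[120:300,120:280],None,fx=3,fy=3)
im=snap('scene','s3'); b=cv2.resize(im[100:280,120:280],None,fx=3,fy=3)
cv2.imwrite('pics/c3.png',cv2.resize(np.hstack([a,b]),(800,450))[:,:,::-1])
print(telemetry.current_t())
```

```text
grip 0.02484972035728392 [0.36262961 0.24175031 0.11410347] [-0.14388779  0.93906105  0.51903857]
0.2 [ 0.3 -1.4  0.8]
0.4 [-0.9 -2.3  0.8]
0.6 [-1.  -1.8  1.6]
('top', [0.4606, 0.0943, 0.0425], 0.73, np.float64(196.0), np.float64(0.115))
('top', [0.6058, 0.0393, 0.038], 0.66, np.float64(282.9), np.float64(0.111))
('top', [0.4216, -0.1305, 0.0003], 0.23, np.float64(233.5), np.float64(0.308))
('scene', [0.6071, 0.0395, 0.0398], 0.73, np.float64(283.6), np.float64(0.111))
('scene', [0.4651, 0.0968, 0.0435], 0.59, np.float64(195.8), np.float64(0.109))
('scene', [0.4477, 0.3344, 0.1007], 0.58, np.float64(112.4), np.float64(0.225))
39.0083
```

View pics/c3.png

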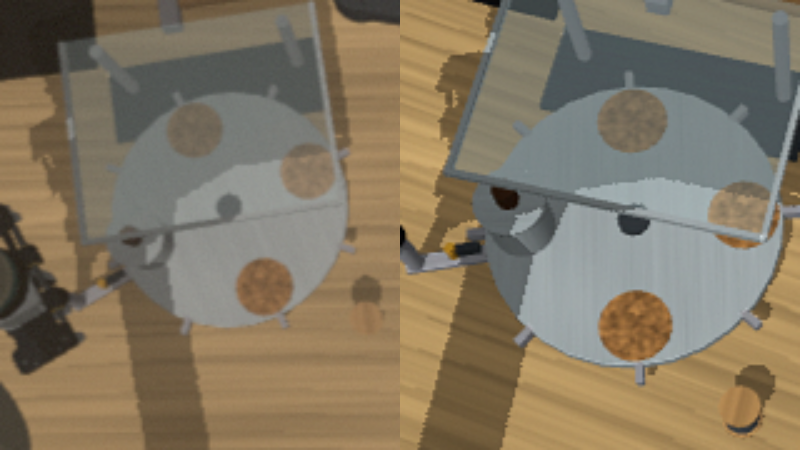

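This stroke does turn the table (pad at about 196°). Finish it, check the pad at the end stop, then release there so the spring returns the lever on its own, and check again.

Run:
```python
from h import *
def show(): print([x[2:] for x in padpos() if abs(x[4]-.11)<.012 and x[3]>150], telemetry.current_t())
arc(.6,.8,2); show()
p,q=lev(.93); print(r.move_l([*p,ZL],q,vel=.06,guard=18),np.round(telemetry.current_wrist_force(),1)); r.hold(.2); show()
gripper_to(.07); show(); r.move_l([*p,.25],vel=.3); r.hold(.5)
r.move_to([.30,.35,.35],down(0.9)); show(); print(marks('lever_grip',new=False))
```

```text
[(0.67, np.float64(272.7), np.float64(0.113)), (0.55, np.float64(184.4), np.float64(0.113)), (0.66, np.float64(183.7), np.float64(0.111)), (0.55, np.float64(272.9), np.float64(0.115))] 39.7917
False [-6.  -1.7  3.1]
[(0.95, np.float64(179.8), np.float64(0.11)), (0.67, np.float64(268.3), np.float64(0.113)), (0.73, np.float64(268.9), np.float64(0.111)), (0.71, np.float64(178.5), np.float64(0.111))] 40.825
[(0.8, np.float64(178.9), np.float64(0.112)), (0.62, np.float64(266.3), np.float64(0.114)), (0.91, np.float64(267.6), np.float64(0.113)), (0.66, np.float64(177.1), np.float64(0.111))] 41.7917
[(0.83, np.float64(267.7), np.float64(0.112)), (0.81, np.float64(179.8), np.float64(0.111)), (0.95, np.float64(269.7), np.float64(0.115)), (0.78, np.float64(180.2), np.float64(0.111))] 44.0583
{'top': [(array([0.3607, 0.2421, 0.1006]), 0.71), (array([ 0.4186, -0.1313,  0.0029]), 0.55)], 'scene': [(array([0.3624, 0.2401, 0.0974]), 0.85), (array([ 0.4232, -0.0355,  0.0016]), 0.7)]}
```

Pad 1 is now at the opening (179.8°) and the lever is back at rest. Letting the spring return it alone works, so I'll stroke that way from now on. Tin 1 and lid 1 next.

```bash
cat >> h.py <<'E'
def centre_grip(p,z,wide,f1,f2,psis=(np.pi/2,0.)):
    """squeeze along two directions so that the thing is centred in the tool, then hold it"""
    p=np.array(p); gripper_to(wide)
    r.move_to([*p,max(z+.1,.2)],down(psis[0],p)); r.move_l([*p,z],vel=.25)
    gripper_to(.005,f1); gripper_to(wide)
    r.move_l([*p,z],down(psis[1],p),vel=.1) if False else r.move_to([*p,z],down(psis[1],p))
    gripper_to(.005,f2); return telemetry.current_opening()
def carry(p,zpick,zplace,wide,slow=.03):
    r.move_l([*p,.28],vel=.3); q=down(YAW+np.pi/2,OPEN)
    r.move_to([*OPEN,.28],q); o=telemetry.current_opening()
    r.move_l([*OPEN,zplace+slow],vel=.2); r.hold(.25)
    g=r.move_l([*OPEN,zplace],vel=.05,guard=8); z=telemetry.current_ee_pos()[2]
    o2=telemetry.current_opening(); gripper_to(wide); r.move_l([*OPEN,.25],vel=.3)
    return dict(o=round(o,4),o2=round(o2,4),touch=g,z=round(z-zplace,4))
def tin(p):
    print('tin grip',centre_grip(p,.054,.08,8,25)); print(carry(p,.054,.0935,.078),telemetry.current_t())
def lid(p):
    print('lid grip',centre_grip(p,.039,.045,6,15)); print(carry(p,.039,.1375,.05),telemetry.current_t())
E
python3 - <<'E'
from h import *
tin([.5255,-.127])
r.move_to([.40,-.12,.25],down(0,[.4,-.12]))
print({c:[(p.tolist(),s) for p,s in v if abs(p[1]-.125)<.05] for c,v in marks('tin_a').items()},telemetry.current_t(),OPEN)
snap('top','t4'); im=snap('scene','s4')
cv2.imwrite('pics/c4.png',cv2.resize(im[100:350,120:450],(792,600))[:,:,::-1])
E
```

```text
tin grip 0.06463977908920435
{'o': 0.0643, 'o2': 0.0645, 'touch': True, 'z': np.float64(0.0004)} 54.8917
{'top': [([0.4499, 0.1257, 0.0438], 0.63)], 'scene': [([0.4588, 0.126, 0.0386], 0.81)]} 56.15 [0.45582441 0.12548186]
```

View pics/c4.png

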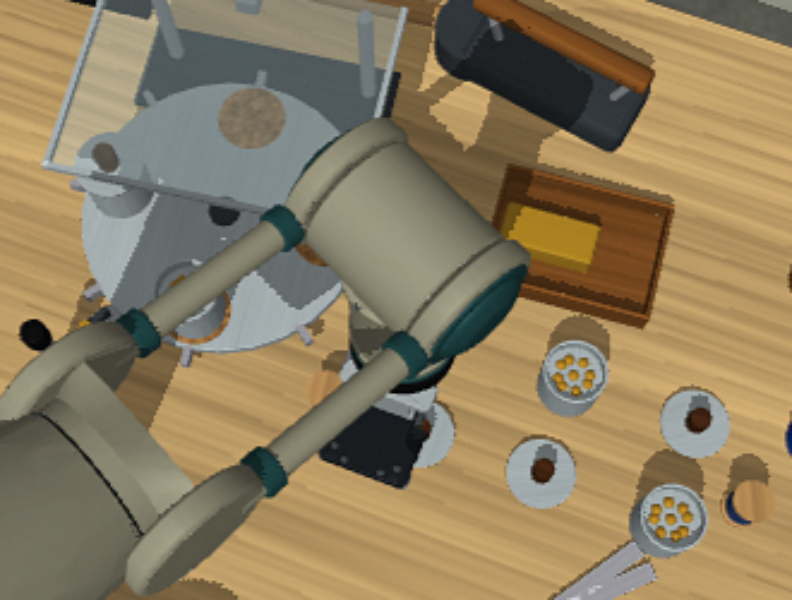

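The tin stands centred on its pad (crop px (195,300)), with its ring of cork evenly visible. Next, the lid and then the strokes.

```bash
cat >> h.py <<'E'
def stroke(end=.93):
    p,q=lev(0)
    gripper_to(.08); 
    r.move_to([*p,.17],q); r.move_l([*p,ZL],vel=.2)
    gripper_to(.012,10); o=telemetry.current_opening(); gripper_to(.031)
    arc(0,.8,4,.15); pe,qe=lev(end); g=r.move_l([*pe,ZL],qe,vel=.06,guard=20); r.hold(.1)
    f=telemetry.current_wrist_force(); gripper_to(.08); r.move_l([*pe,.17],vel=.25)
    print('stroke: handle',round(o,4),'F',np.round(f,1),'pads',[x[3] for x in padpos() if abs(x[4]-.11)<.012],round(telemetry.current_t(),1))
E
python3 - <<'E'
from h import *
lid([.425,-.130])
r.move_to([.33,.33,.25],lev(0)[1])
print({c:[(p.tolist(),s) for p,s in v if abs(p[1]-.125)<.05] for c,v in marks('lid_a').items()},telemetry.current_t())
im=snap('scene','s5'); cv2.imwrite('pics/c5.png',cv2.resize(im[120:270,120:320],(800,600))[:,:,::-1])
E
```

```text
lid grip 0.021425196258563154
{'o': 0.0216, 'o2': 0.0218, 'touch': True, 'z': np.float64(0.0002)} 66.8
{'top': [([0.4536, 0.1223, 0.0992], 0.79)], 'scene': []} 68.05
```

View pics/c5.png

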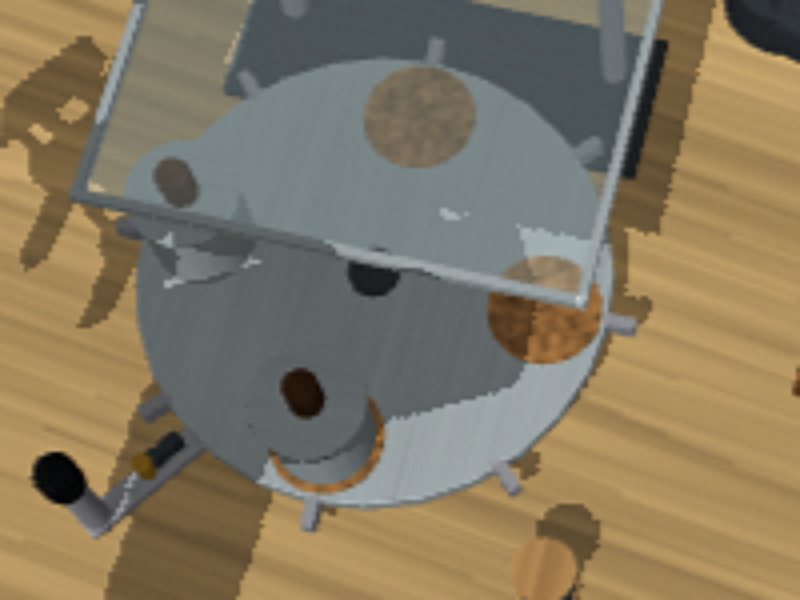

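The lid sits level on the tin (crop px (305,395); mark height 0.099). Two strokes now.

Run:
```python
from h import *
stroke(); stroke()
```

```text
stroke: handle 0.0249 F [-4.6 -2.5  2. ] pads [np.float64(225.7), np.float64(134.7), np.float64(225.2)] 75.0
stroke: handle 0.0247 F [-3.8 -2.5  1.5] pads [np.float64(90.9), np.float64(179.6), np.float64(267.3), np.float64(179.6), np.float64(269.8), np.float64(88.4)] 81.8
```

Pad 2 is at 179.6°. Tin 2, lid 2.

Run:
```python
from h import *
r.move_to([.45,.0,.28],down(0,[.45,0]))
tin([.5235,-.255]); lid([.4295,-.257])
r.move_to([.33,.33,.25],lev(0)[1])
print({c:[(p.tolist(),s) for p,s in v if p[1]>-.05] for c,v in marks('lid_a').items()},telemetry.current_t())
im=snap('scene','s6'); cv2.imwrite('pics/c6.png',cv2.resize(im[100:325,120:420],(800,600))[:,:,::-1])
```

```text
tin grip 0.06414482198957762
{'o': 0.0647, 'o2': 0.0645, 'touch': True, 'z': np.float64(0.0004)} 93.225
lid grip 0.021469097556707162
{'o': 0.0216, 'o2': 0.0219, 'touch': True, 'z': np.float64(0.0002)} 104.8667
{'top': [([0.459, 0.1249, 0.0995], 0.84), ([0.4515, 0.1305, 0.0399], 0.36)], 'scene': [([0.5512, 0.2497, 0.0956], 0.57), ([0.4582, 0.1247, 0.1003], 0.56)]} 106.1083
```

View pics/c6.png

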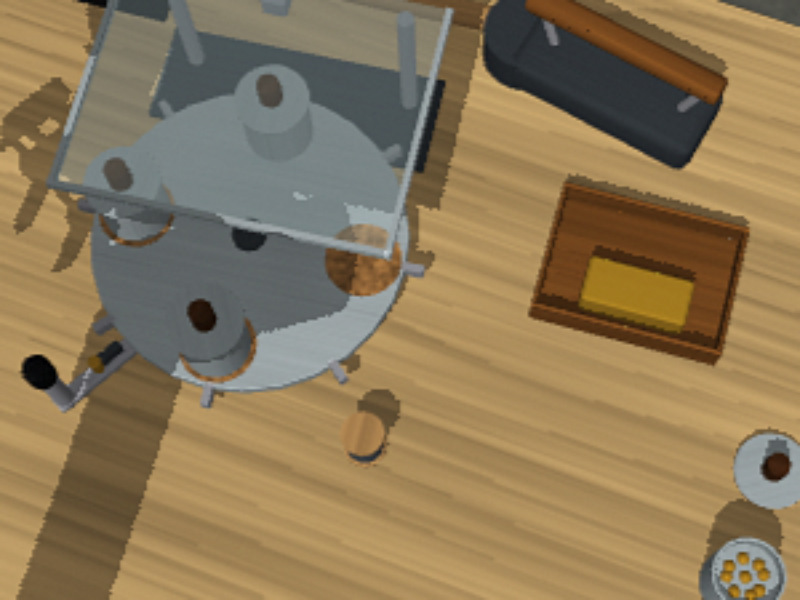

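Both lidded tins look right (crop px (120,175) and (203,315)). The wax has shifted inside the tray to (638,292) but is still in it. Two strokes, then tin 3 and lid 3.

Run:
```python
from h import *
stroke(); stroke()
pp=[x[3] for x in padpos() if abs(x[4]-.11)<.015]; print(pp)
if any(abs(a-180)<4 for a in pp):
    r.move_to([.45,.0,.28],down(0,[.45,0]))
    tin([.422,-.3845]); print('wax',models.mark_of('wax','top')[0]); lid([.530,-.387])
    r.move_to([.33,.33,.25],lev(0)[1])
    print({c:[(p.tolist(),s) for p,s in v] for c,v in marks('lid_a').items()},telemetry.current_t())
    im=snap('scene','s7'); cv2.imwrite('pics/c7.png',cv2.resize(im[100:325,120:420],(800,600))[:,:,::-1])
```

```text
stroke: handle 0.0246 F [-3.5 -2.5  1.2] pads [np.float64(133.9), np.float64(224.6), np.float64(134.8), np.float64(226.3)] 113.0
stroke: handle 0.0249 F [-4.  -1.7  2.2] pads [np.float64(89.6), np.float64(181.7), np.float64(180.0)] 119.9
[np.float64(180.5), np.float64(90.1), np.float64(89.4), np.float64(181.5)]
tin grip 0.06428159806254473
{'o': 0.0642, 'o2': 0.0642, 'touch': True, 'z': np.float64(0.0004)} 132.2667
wax {'at': [0.6415, -0.2158, -0.0003], 'score': 0.86}
lid grip 0.021797810071312162
{'o': 0.0217, 'o2': 0.0216, 'touch': True, 'z': np.float64(0.0001)} 144.3667
{'top': [([0.4576, 0.1274, 0.0983], 0.74)], 'scene': [([0.4515, 0.1281, 0.1034], 0.8), ([0.5568, 0.2473, 0.1004], 0.47)]} 145.6083
```

View pics/c7.png

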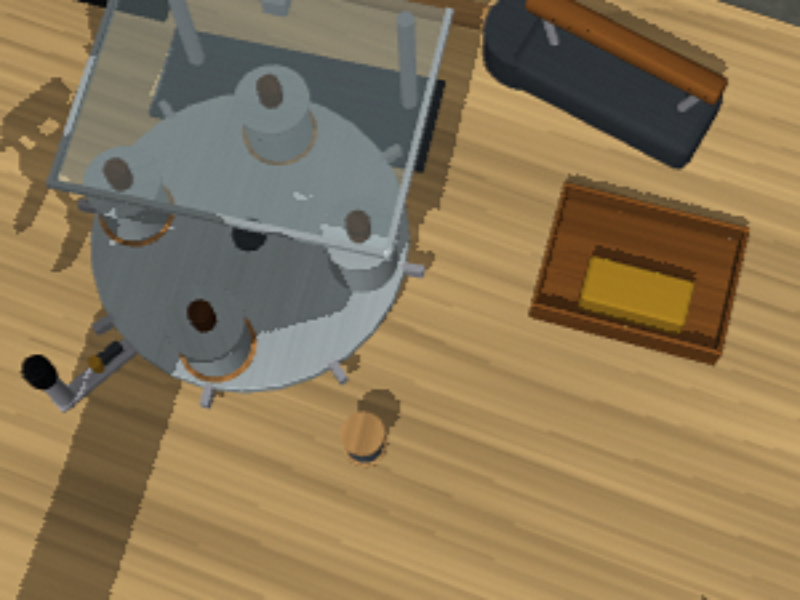

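Three lidded tins are on their pads: front (203,315), left (120,175) and back (270,92). The fixed tin is at the right, (358,230). Two last strokes.

Run:
```python
from h import *
stroke(); stroke()
r.move_to([.30,.35,.35],down(0.9)); r.hold(1)
for t in('lid_a','tin_a','pad_1','wax'): print(t,{c:[(p.tolist(),s) for p,s in v] for c,v in marks(t).items()})
print(telemetry.current_t(),AX)
im=snap('scene','s8'); cv2.imwrite('pics/c8.png',cv2.resize(im[80:305,120:420],(800,600))[:,:,::-1])
```

```text
stroke: handle 0.0249 F [-4.5 -2.6  1.7] pads [np.float64(134.8), np.float64(134.4)] 152.5
stroke: handle 0.0249 F [-4.1 -3.2  2.3] pads [np.float64(266.4), np.float64(89.6), np.float64(268.5), np.float64(86.9)] 159.4
lid_a {'top': [], 'scene': [([0.5481, 0.2505, 0.102], 0.68), ([0.5809, 0.031, 0.0949], 0.43)]}
tin_a {'top': [([0.5595, -0.5071, 0.0051], 0.72), ([0.5732, 0.0298, 0.0406], 0.54), ([0.548, 0.2487, 0.0435], 0.46)], 'scene': [([0.5579, -0.5111, -0.0005], 0.89), ([0.5515, 0.247, 0.0432], 0.77), ([0.5819, 0.0322, 0.0968], 0.67), ([0.5792, 0.0328, 0.0387], 0.6)]}
pad_1 {'top': [([0.5776, 0.0305, 0.039], 0.72), ([0.5517, 0.2481, 0.0386], 0.57)], 'scene': [([0.5519, 0.2501, 0.0398], 0.79), ([0.581, 0.0348, 0.041], 0.76)]}
wax {'top': [([0.642, -0.2173, 0.0011], 0.97)], 'scene': [([0.6491, -0.2197, 0.0059], 0.65)]}
162.2917 [0.5645 0.1425]
```

View pics/c8.png

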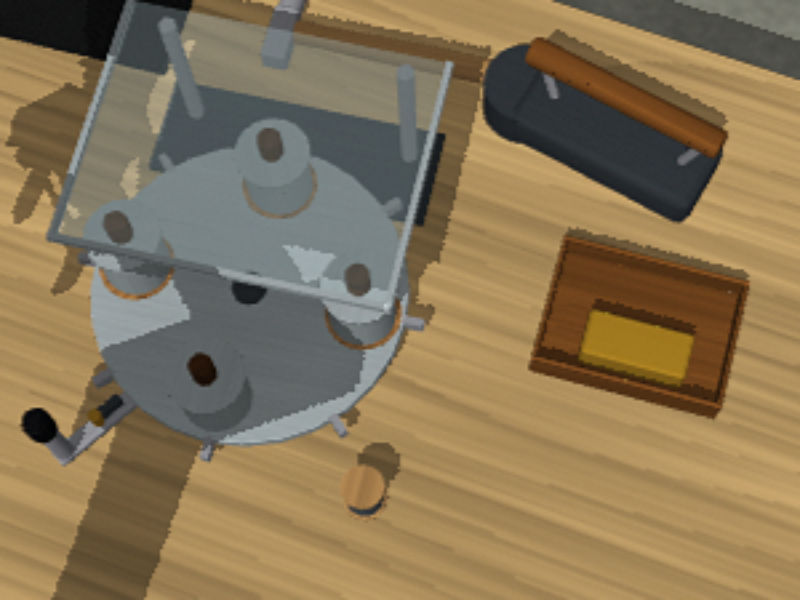

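The three lidded tins stand under the canopy at crop px (120,230), (272,145) and (358,282). The fixed tin is at the front (203,370), the wax is in the tray, and the lever is at rest. Handing in.

Run:
```python
from h import *
print(r.sign_off())
```

```text
the job is handed in; nothing more can be done
None
```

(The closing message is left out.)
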